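Clear the carving bench: gouges, slip stones and rosette to their trays

TASK

Clear the carver's bench: lay both loose gouges flat in the dark wooden tool tray, side by side along its length with their blades over the end that has the pale cross batten and their handles at the plain end; lay both sharpening slip stones flat on the floor of the steel pan; and lay the loose carved rosette, face up and flat, in the plywood tray beside the rosette that is already there. Set each thing down, do not drop it or lay one on another, and do not push the stored rosette about.

Things in the scene. Friction and masses are not known exactly. Their poses are not given: they have to be found in the camera images.
- fishtail_gouge_grip (a point): Loose carving gouge, 175 mm long: pale eight-sided handle 24 mm across flats, brass ferrule, slim steel blade flaring to a fishtail about 24 mm wide. The point is the balance point on the axis, in the handle's front, 12 mm above what it lies on. x points to the blade tip: butt at x = -73 mm, handle middle -24, handle end +24, tip +102. At the start it points roughly away from the robot.
- narrow_gouge_grip (a point): Loose gouge of the same make and sizes, but with a straight narrow blade, 10 mm wide all along. 175 mm long, handle 24 mm across flats. The point is the balance point on the axis, in the handle's front, 12 mm above what it lies on. x points to the blade tip: butt at x = -73 mm, handle middle -24, handle end +24, tip +102. At the start the blade points roughly towards the robot.
- large_slip_mid (a point): The larger loose sharpening slip stone: grey flat bar with a paler top layer, 100 mm long (its x axis) by 38 mm wide (y) by 14 mm thick (z). The point is its centre, 7 mm above what it lies on.
- small_slip_mid (a point): The smaller loose sharpening slip stone: plain grey flat bar with rounded edges, 76 mm long (its x axis) by 28 mm wide (y) by 12 mm thick (z). The point is its centre, 6 mm above what it lies on.
- rosette_mid (a point): The loose carved rosette lying on the bench: round pale wooden disc 60 mm in diameter and 16 mm thick (18 mm over the carving of eight petals on its upper face). The point is its centre, 8 mm above what it lies on; z points out of the carved face.
- tool_tray: Fixed dark wooden tray, 148 mm (x) by 241 mm (y) outside, 132 by 225 inside, empty. Origin: centre of its underside, on the bench. Floor 6 mm, rim 26 mm above the bench. A pale batten 14 mm wide crosses the floor at y = +66 mm (the blade end), its top 14 mm above the bench. A gouge lying in the tray has its axis 18 mm above the bench, the blade about 2 mm clear of the batten.
- slip_pan: Fixed low rectangular steel pan with a rolled rim, 130 mm (its x axis) by 166 mm (its y axis) outside, 124 by 160 mm inside. Origin: centre of its underside, on the bench. Floor 3 mm and rim 25 mm above the bench. Empty at the start.
- rosette_tray: Fixed low plywood tray lined with grey felt, 128 mm (its x axis) by 202 mm (its y axis) outside, 116 by 190 mm inside. Origin: centre of its underside, on the bench. Floor 6 mm and rim 20 mm above the bench; walls 6 mm. One finished rosette already lies in its +y half; the -y half is free.
- stored_rosette_mid (a point): The rosette that already lies in the plywood tray, same as the loose one (60 mm in diameter, 16 mm thick), about 54 mm from the tray's centre towards +y. It is loose. The point is its centre, 8 mm above the tray floor. It stays where it is.

How it is judged (in metres and radians):
At the end, for the whole second after the job is handed in: Gouges flat on the tool tray floor (5 mm), within 0.35 rad of its length, handle middles in its plain half, blades to the batten; both slips flat inside the pan (4 mm); rosette flat and face up (0.15 rad, 4 mm) inside its tray; all released and at rest (x of fishtail_gouge_grip in the frame of tool_tray between -0.06 and 0.06 m and y of fishtail_gouge_grip in the frame of tool_tray between -0.075 and 0.075 m and z of fishtail_gouge_grip in the frame of tool_tray between 0.013 and 0.023 m and linear speed of each of fishtail_gouge, narrow_gouge, large_slip, small_slip, rosette below 0.02 m/s and y of each of fishtail_gouge, narrow_gouge in the frame of tool_tray below 0 m and angle between the x axis of each of fishtail_gouge_grip, narrow_gouge_grip and the y axis of tool_tray, either way round below 0.35 rad and x of narrow_gouge_grip in the frame of tool_tray between -0.06 and 0.06 m and y of narrow_gouge_grip in the frame of tool_tray between -0.075 and 0.075 m and z of narrow_gouge_grip in the frame of tool_tray between 0.013 and 0.023 m and x of large_slip_mid in the frame of slip_pan between -0.06 and 0.06 m and y of large_slip_mid in the frame of slip_pan between -0.078 and 0.078 m and z of large_slip_mid in the frame of slip_pan between 0.006 and 0.014 m and x of small_slip_mid in the frame of slip_pan between -0.06 and 0.06 m and y of small_slip_mid in the frame of slip_pan between -0.078 and 0.078 m and z of small_slip_mid in the frame of slip_pan between 0.005 and 0.013 m and x of rosette_mid in the frame of rosette_tray between -0.056 and 0.056 m and y of rosette_mid in the frame of rosette_tray between -0.093 and 0.093 m and z of rosette_mid in the frame of rosette_tray between 0.01 and 0.018 m and angle between rosette_mid's own z axis and vertical below 0.15 rad); the robot touches nothing.
It fails at once if a gouge, slip or rosette is dropped (falls free of the fingers at over 0.8 m/s, a fall of over 30 mm) ((linear speed of fishtail_gouge above 0.8 m/s and contact force between the fingers and fishtail_gouge below 0.2 N) or (linear speed of narrow_gouge above 0.8 m/s and contact force between the fingers and narrow_gouge below 0.2 N) or (linear speed of large_slip above 0.8 m/s and contact force between the fingers and large_slip below 0.2 N) or (linear speed of small_slip above 0.8 m/s and contact force between the fingers and small_slip below 0.2 N) or (linear speed of rosette above 0.8 m/s and contact force between the fingers and rosette below 0.2 N)).
It fails at once if the rosette already in its tray is pushed more than 20 mm (distance of stored_rosette_mid from where it was at the start of the episode above 0.02 m).
It also fails if it takes over 120 s, if anything falls off the work surface, if the arm or the gripper's body presses on something with over 40 N, if the wrist force passes 120 N, or if a joint passes its speed limit or range.

ROBOT

A 6-joint arm with a two-finger parallel gripper is mounted at the origin on the work surface. World frame = base frame: x ahead of the robot, y to its left, z up, the work surface at z = 0. Lengths are in mm, angles in rad, forces in N, time in s.
With the tool pointing down it reaches from about 300 to 825 mm from the base axis. Payload 5.4 kg.
Tool frame: the origin (TCP) lies at the very end of the fingers, on their centre line; the grasp point (between the pads) lies arm.tcp_to_grasp behind it (arm.tcp_to_grasp is the distance from the TCP to the grasp point, in mm); z points along the fingers, y is the line along which they close (so a half turn about z gives the same grasp; the last joint's range is limited). The gripper opens to 92 mm and grips with 3 to 60 N. Pads are 20 mm wide; open, the fingers measure 128 mm over their backs; the gripper's body (75 mm by 189 mm) begins 69 mm behind the grasp point.
Start: joints at [-1.418, 0.158, 1.597, -0, 1.386, -0.21], TCP at [204.039, -537.563, 214.601] pointing down, gripper open.
Joint ranges: [-2.91, 2.91], [-0.94, 2.29], [0.18, 2.7], [-1.29, 4.43], [0.17, 2.64], [-3, 3]. Speed limits (rad/s): [2.57, 2.57, 3.14, 3.14, 3.14, 3.14].

INTERFACE

Orientations are given as a rotation vector (axis times angle).
In Python, from rig import arm gives the robot as it stands.
- The arm moves only by the tool drive_tool, never from a script. Its argument "motion" is a list of rows, each a list of 2 entries, a list of its own where there are three numbers: the shift along the tool's x, y, z as a fraction of full scale, then the turn, a rotation vector about the tool's x, y, z as a fraction of full scale. In form: [[[x, y, z], [ax, ay, az]], ...]. A call has 1 to 5 rows; each row shifts and turns the commanded pose from where the row before left it, along the tool's axes as they then stand; what a row does not reach is not made up. Full scale, the value 1, is 25 mm for a shift and 0.1 rad for a turn. A row lasts 1/12 s, in which the tool goes at most 41.7 mm and 7.16 degrees, less where a joint would pass 70% of its speed; a pose out of reach is approached as far as the arm can. A call with a number of a shift or a turn outside -1 to 1 is refused whole. A call with a gripper value outside its range is refused whole. "gripper" is the opening, from -1 (shut) to 1 (fully open), set as the call begins (left out, the last holds). The fingers move at their own pace and stop on an object; the grip force is fixed at half the most. Time passes only in rows, so rows that do not move let the fingers close. It gives the time, the measured TCP pose, the force, the opening and the grip force at its end, in the units of the state.
- arm.read_state(): the state, without advancing time (a new reading comes with each control period).
- arm.read_camera(name): name is "scene" or "top" or "wrist"; returns (picture, depth): 400x640x3 uint8, red, green, blue; 400x640 float32, mm along the optical axis (not along the pixel's ray), 0 where there is no reading.
- arm.camera_params(name): a dict with "fx", "fy", "cx", "cy" (pixels), "R" (3x3) and "t" (3): a world point X has camera coordinates R X + t. Camera axes: x right, y down, z forward; pixel columns grow to the right and rows downward; lengths in mm; the calibration is good to about 2 mm. A picture is of the moment at which its call begins: read the wrist's pose just before it. camera_params takes no time and is no camera call; for the wrist camera it gives the pose at the moment of the call.
- arm.hand_in(): hands the job in; it is judged then, once.
The state is a dict: "clock": time; "q": joint angles; "joint_velocities": joint speeds; "joint_torque": joint torques, N m; "ee_pos": TCP position; "orientation": TCP orientation; "wrist_force": force on the tool from outside, world axes, zero at the start; "torque": the same for the moment, N m; "grip_width": finger opening in mm; "grip_force": force on a finger pad.
Only numpy, scipy, OpenCV 4.12 (cv2) and the standard library are available. Lean on these libraries where they do the work, as an engineer would, in place of code of your own. Each camera call takes 0.05 s, during which the arm holds its last target. There are 200 camera calls.

## Working session

There is one attempt and no reset: what is moved stays moved. The work goes in short steps, Python scripts to look and compute and a tool call to move; the robot and the scene stay as the last step left them, time stands still between calls to the robot, and variables do not carry over. Pictures are saved under pics/ and viewed, at most 14 in all, crops included, and the job is handed in when it is done.

Besides the shell and the picture viewer there is one more tool, called after "Call:" as a command line: name --argument value ..., lists and objects as JSON in quotes. drive_tool: Moves the arm, as the interface text tells. Shift numbers are shares of 25 mm and turn numbers shares of 0.1 rad, none past 1 either way. Its arguments: {"type":"object","properties":{"motion":{"type":"array","items":{"type":"array"}},"gripper":{"type":"number"}},"required":["motion"]}

```bash
ls; mkdir -p pics; python3 - <<'E'
from rig import arm
import cv2,numpy as np
s=arm.read_state();print(s,arm.tcp_to_grasp)
for n in("top","scene"):
    p,d=arm.read_camera(n);cv2.imwrite(f"pics/{n}0.png",p[...,::-1]);np.savez(f"{n}0.npz",p=p,d=d)
    print(n,arm.camera_params(n))
E
```

```text
pics
{'clock': 0.0, 'q': array([-1.41809389e+00,  1.59033092e-01,  1.59819440e+00, -1.74513033e-05,
        1.38616777e+00, -2.10103738e-01]), 'joint_velocities': array([-0.00130168,  0.00127383, -0.00158916,  0.00082071, -0.00141293,
       -0.0002463 ]), 'joint_torque': array([ 8.00428697e-04, -3.85574162e+01, -3.22108018e+01,  7.01704086e-02,
        3.81643383e-02, -1.18274384e-04]), 'ee_pos': array([ 203.94624351, -536.97157396,  213.64681676]), 'orientation': array([-3.08827023e+00, -5.66453963e-01, -5.42934429e-05]), 'wrist_force': array([-0.70697114, -0.08488047, -0.79237452]), 'torque': array([-0.05101436,  0.00360213,  0.00253053]), 'grip_force': 0.0, 'grip_width': 91.65375998305598} 18.700000000000003
top {'fx': 412.57491372862535, 'fy': 412.57491372862535, 'cx': 315.7431648070515, 'cy': 199.7803517062401, 'R': array([[-0.01894797, -0.99980638, -0.00530821],
       [-0.99672487,  0.01930649, -0.07852896],
       [ 0.07861624,  0.00380286, -0.9968977 ]]), 't': array([  24.64845179,  531.49763661, 1030.91613571])}
scene {'fx': 365.31140775864975, 'fy': 365.31140775864975, 'cx': 318.70978750063836, 'cy': 199.88579275423623, 'R': array([[ 0.50163124,  0.86482397,  0.02110933],
       [ 0.59765367, -0.3288138 , -0.73122608],
       [-0.6254408 ,  0.37942191, -0.68180849]]), 't': array([-272.88856784, -266.44871247, 1342.82388242])}
```

View pics/top0.png

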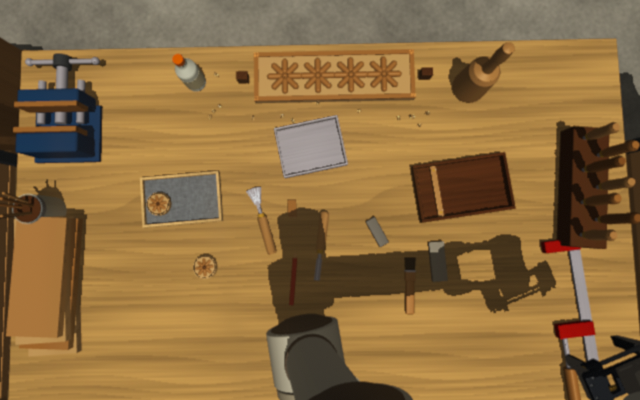

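View pics/scene0.png

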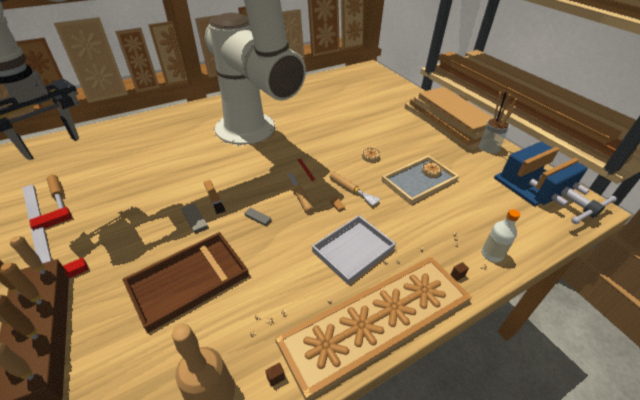

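The top view shows the fishtail gouge at (262,220), narrow gouge at (321,245), small slip at (376,231), large slip at (437,262), rosette at (204,266), rosette tray at (180,198), pan at (310,146), and tool tray at (462,187) with its batten at (436,190). The scene view agrees.

```bash
cat > h.py <<'E'
import numpy as np,cv2
from rig import arm
def world(d,c):
    v,u=np.indices(d.shape);P=np.stack([(u-c["cx"])/c["fx"]*d,(v-c["cy"])/c["fy"]*d,d],-1)
    return (P-c["t"])@c["R"]
def ray(uv,c,z):
    r=c["R"].T@np.array([(uv[0]-c["cx"])/c["fx"],(uv[1]-c["cy"])/c["fy"],1]);o=-c["R"].T@c["t"]
    return o+r*(z-o[2])/r[2]
def proj(X,c):
    q=c["R"]@X+c["t"];return c["fx"]*q[0]/q[2]+c["cx"],c["fy"]*q[1]/q[2]+c["cy"]
E
python3 - <<'E'
from h import *
f=np.load("top0.npz");c=arm.camera_params("top");W=world(f["d"].astype(float),c)
print("bench z",np.median(W[290:340,100:250,2]))
z=W[...,2];m=((z>4)&(z<60)&(f["d"]>0)).astype(np.uint8);m[:,:110]=0;m[:105]=0;m[320:]=0;m[:,550:]=0
n,l,st,ce=cv2.connectedComponentsWithStats(m)
for i in range(1,n):
    if st[i,4]<40: continue
    X=W[l==i];r=cv2.minAreaRect(X[:,:2].astype(np.float32));b=cv2.boxPoints(r)
    print(st[i],ce[i].round(),"ctr",np.round(r[0]),"size",np.round(r[1]),"ang",round(r[2],1),"z",np.percentile(X[:,2],[5,50,95]).round(1),"mean",X.mean(0).round(1))
p=cv2.resize(f["p"][110:330,130:530,::-1],None,fx=2,fy=2,interpolation=cv2.INTER_CUBIC);cv2.imwrite("pics/crop.png",p)
E
```

```text
bench z -0.6058601739623146
[274 115  74  63 636] [310. 145.] ctr [676.  27.] size [141. 169.] ang 10.7 z [ 4.6 22.5 26.1] mean [674.8  26.2  19.1]
[ 411  152  105   71 4521] [462. 187.] ctr [ 561. -364.] size [155. 248.] ang 7.1 z [ 4.3  7.  26.3] mean [ 559.1 -363.    11. ]
[ 140  170   83   57 3433] [180. 199.] ctr [543. 362.] size [131. 204.] ang 4.0 z [ 4.4  7.3 22.7] mean [542.3 365.4  10.9]
[246 187  31  68 625] [262. 220.] ctr [484. 151.] size [175.  37.] ang 17.1 z [10.8 18.  25.1] mean [482.4 151.9  17.9]
[287 199  10  18 150] [291. 208.] ctr [514.  78.] size [44. 22.] ang 2.9 z [ 7.9 12.1 16.4] mean [513.5  77.4  12.1]
[314 211  15  70 522] [321. 241.] ctr [416.   4.] size [ 27. 175.] ang 84.6 z [10.8 19.4 25.2] mean [426.9   4.1  19. ]
[365 217  24  30 329] [377. 231.] ctr [ 447. -141.] size [79. 28.] ang 27.3 z [ 7.6 11.  14.2] mean [ 448.7 -139.4   11. ]
[428 241  20  41 627] [437. 261.] ctr [ 371. -291.] size [100.  39.] ang 3.5 z [ 9.3 13.1 16.5] mean [ 371.3 -290.7   13. ]
[541 240   9  13 100] [545. 246.] ctr [ 403. -569.] size [29. 23.] ang 3.2 z [ 7.2 19.4 23.8] mean [ 403.2 -563.7   17.4]
[289 253   8  52 192] [292. 281.] ctr [333.  78.] size [ 13. 129.] ang 84.7 z [4.3 6.2 9.6] mean [326.3  77.7   6.5]
[193 255  24  24 454] [204. 266.] ctr [368. 301.] size [59. 58.] ang 89.4 z [11.  15.8 19.8] mean [368.5 299.9  15.6]
[404 257  12  57 544] [409. 284.] ctr [ 312. -218.] size [ 27. 141.] ang 86.4 z [ 8.  12.7 16.2] mean [ 314.8 -217.6   12.4]
```

View pics/crop.png

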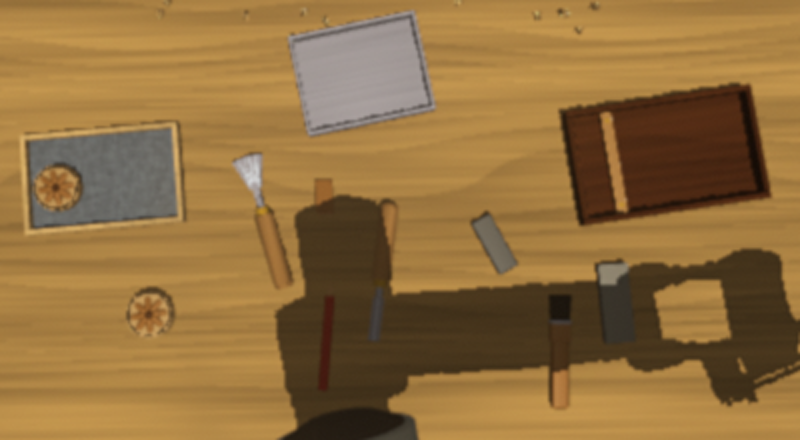

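```bash
cat >> h.py <<'E'
from scipy.spatial.transform import Rotation as Ro
def plan(x,y,z,phi,cur=None):
    """units to go: turn first (about tool z), then tool x,y,z"""
    s=arm.read_state();R=Ro.from_rotvec(s["orientation"]).as_matrix()
    p0=np.degrees(np.arctan2(R[1,0],R[0,0])) if cur is None else cur[2]
    pos=s["ee_pos"] if cur is None else np.array(cur[:2]+(cur[3],))
    t=np.radians((phi-p0+180)%360-180);f=np.radians(phi);d=np.array([x,y,z])-pos
    print("from",pos.round(1),round(p0,1),"TURN z",round(-t/.1,2),"SHIFT",np.round([(d[0]*np.cos(f)+d[1]*np.sin(f))/25,(d[0]*np.sin(f)-d[1]*np.cos(f))/25,-d[2]/25],2),"tilt",R[:,2].round(3))
E
python3 -c "
from h import *
plan(371,-291,50,3.5)"
```

```text
from [ 204.  -537.   213.8] 20.8 TURN z 3.02 SHIFT [ 7.27 -9.42  6.55] tilt [-0.     0.002 -1.   ]
```

Call:
drive_tool --motion '[[[0,0,1],[0,0,1]],[[0,0,1],[0,0,1]],[[0,0,1],[0,0,1]],[[1,-1,0],[0,0,0]],[[1,-1,0],[0,0,0]]]' --gripper 0.17

```text
clock: 0.52
ee_pos: [249.9, -482.7, 136.6]
orientation: [-3.135, -0.093, 0.002]
wrist_force: [0.8, -0.4, 0.5]
grip_width: 60.3
grip_force: 0.0
```

Call:
drive_tool --motion '[[[1,-1,0],[0,0,0]],[[1,-1,0],[0,0,0]],[[1,-1,0],[0,0,0]],[[1,-1,0],[0,0,0]],[[1,-1,0],[0,0,0]]]'

```text
clock: 0.93
ee_pos: [368.4, -350.2, 139.3]
orientation: [-3.139, -0.098, 0.0]
wrist_force: [-0.1, 0.1, 0.1]
grip_width: 53.9
grip_force: 0.0
```

Call:
drive_tool --motion '[[[0,-1,0.8],[0,0,0]],[[0,-1,0.8],[0,0,0]],[[0,0,0],[0,0,0]]]'

```text
clock: 1.18
ee_pos: [362.1, -294.6, 94.4]
orientation: [-3.13, -0.103, 0.01]
wrist_force: [-1.6, 0.8, -1.0]
grip_width: 53.3
grip_force: 0.0
```

```bash
python3 -c "
from h import *
plan(371,-291,3.5,3.5)
c=arm.camera_params('wrist');p,d=arm.read_camera('wrist');cv2.imwrite('pics/w1.png',p[...,::-1])
for q in [(371,-291,14),(421,-288,14),(321,-294,14)]: print(proj(np.array(q,float),c))"
```

```text
from [ 362.1 -294.6   94.4] 3.8 TURN z 0.05 SHIFT [ 0.37 -0.12  3.64] tilt [-0.006  0.01  -1.   ]
(np.float64(317.8313490999358), np.float64(194.39151292638158))
(np.float64(318.05924043992184), np.float64(131.98529145999262))
(np.float64(317.62397420754115), np.float64(251.17946924861306))
```

View pics/w1.png

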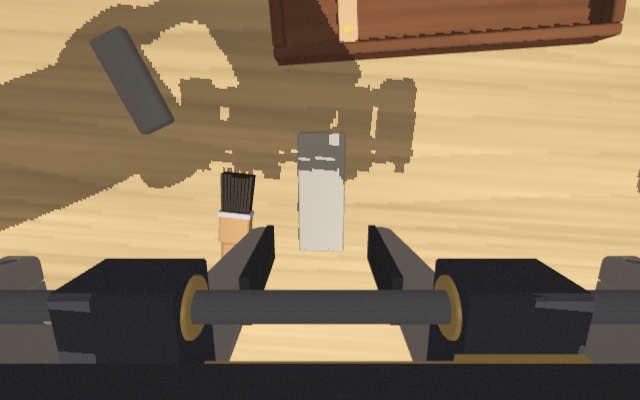

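The wrist view shows the slip at (321,191) against a prediction of (318,194), so the fixes are good to about 3 mm. I'll descend and grip it.

Call:
drive_tool --motion '[[[0.3,-0.08,0.8],[0,0,0]],[[0,0,1],[0,0,0]],[[0,0,1],[0,0,0]],[[0,0,0.55],[0,0,0]],[[0,0,0],[0,0,0]]]'

```text
clock: 1.65
ee_pos: [370.5, -298.9, 13.5]
orientation: [-3.136, -0.097, 0.004]
wrist_force: [0.1, 0.0, 0.6]
grip_width: 53.5
grip_force: 0.0
```

```bash
python3 -c "
from h import *
plan(371,-292,3.5,3.5)"
```

```text
from [ 370.5 -298.9   13.5] 3.5 TURN z 0.01 SHIFT [ 0.04 -0.27  0.4 ] tilt [-0.003  0.004 -1.   ]
```

Call:
drive_tool --motion '[[[0,-0.26,0],[0,0,0]],[[0,0,0.2],[0,0,0]],[[0,0,0.2],[0,0,0]],[[0,0,0],[0,0,0]],[[0,0,0],[0,0,0]]]'

```text
clock: 2.07
ee_pos: [371.7, -293.4, 6.2]
orientation: [3.139, 0.099, 0.001]
wrist_force: [0.7, 0.3, 0.1]
grip_width: 53.5
grip_force: 0.0
```

Call:
drive_tool --motion '[[[0,0,0],[0,0,0]],[[0,0,0],[0,0,0]],[[0,0,0],[0,0,0]],[[0,0,0],[0,0,0]],[[0,0,0],[0,0,0]]]' --gripper -1

```text
clock: 2.48
ee_pos: [371.7, -293.4, 6.2]
orientation: [3.139, 0.099, 0.001]
wrist_force: [-0.3, -0.3, 1.9]
grip_width: 37.4
grip_force: 30.0
```

Call:
drive_tool --motion '[[[0,0,-0.5],[0,0,0]],[[0,0,-1],[0,0,0]],[[0,0,-1],[0,0,0]],[[0,0,-1],[0,0,0]],[[0,0,0],[0,0,0]]]'

```text
clock: 2.9
ee_pos: [373.7, -295.8, 98.1]
orientation: [3.133, 0.099, 0.008]
wrist_force: [1.1, -0.8, -1.5]
grip_width: 37.4
grip_force: 30.0
```

```bash
python3 -c "
from h import *
plan(682.3,-6.4,90,10.7)"
```

```text
from [ 373.7 -295.8   98.1] 3.6 TURN z -1.24 SHIFT [14.28 -9.08  0.32] tilt [ 0.005 -0.007 -1.   ]
```

Call:
drive_tool --motion '[[[0,0,0],[0,0,-0.62]],[[0,0,0],[0,0,-0.62]],[[0.9,-0.6,0],[0,0,0]],[[0.9,-0.6,0],[0,0,0]],[[0.9,-0.6,0],[0,0,0]]]'

```text
clock: 3.32
ee_pos: [429.3, -235.2, 92.0]
orientation: [-3.127, -0.291, 0.002]
wrist_force: [-0.3, -0.2, -0.9]
grip_width: 37.5
grip_force: 30.0
```

Call:
drive_tool --motion '[[[0.9,-0.6,0],[0,0,0]],[[0.9,-0.6,0],[0,0,0]],[[0.9,-0.6,0],[0,0,0]],[[0.9,-0.6,0],[0,0,0]],[[0.9,-0.6,0],[0,0,0]]]'

```text
clock: 3.73
ee_pos: [526.1, -140.2, 91.8]
orientation: [-3.127, -0.293, 0.003]
wrist_force: [-0.3, -0.4, -0.6]
grip_width: 37.6
grip_force: 30.0
```

Call:
drive_tool --motion '[[[0.9,-0.6,0],[0,0,0]],[[0.9,-0.6,0],[0,0,0]],[[0.9,-0.6,0],[0,0,0]],[[0.9,-0.5,0],[0,0,0]],[[0.9,-0.5,0],[0,0,0]]]'

```text
clock: 4.15
ee_pos: [623.5, -50.6, 91.4]
orientation: [-3.127, -0.293, 0.004]
wrist_force: [0.3, -1.0, -1.6]
grip_width: 37.4
grip_force: 30.0
```

Call:
drive_tool --motion '[[[0.4,-0.3,0],[0,0,0]],[[0,0,0],[0,0,0]],[[0,0,0],[0,0,0]]]'

```text
clock: 4.4
ee_pos: [631.2, -42.7, 92.1]
orientation: [-3.127, -0.295, 0.004]
wrist_force: [-0.8, 0.1, -1.2]
grip_width: 37.8
grip_force: 30.0
```

```bash
python3 -c "
from h import *
plan(682.3,-6.4,10.5,10.7)
c=arm.camera_params('wrist');p,d=arm.read_camera('wrist');cv2.imwrite('pics/w2.png',p[...,::-1])
a=np.radians(10.7);X=np.array([np.cos(a),np.sin(a),0]);Y=np.array([-np.sin(a),np.cos(a),0]);o=np.array([676,27,25.])
for u,v in [(1,1),(1,-1),(-1,-1),(-1,1)]: print(proj(o+65*u*X+83*v*Y,c))"
```

```text
from [631.2 -42.7  92.1] 10.8 TURN z 0.01 SHIFT [ 2.28 -1.05  3.26] tilt [-0.002  0.    -1.   ]
(np.float64(114.3770535675466), np.float64(40.26612579636813))
(np.float64(353.5553078480317), np.float64(40.37193524144672))
(np.float64(349.34423205654883), np.float64(219.56854588351973))
(np.float64(140.01891529429125), np.float64(219.40360599765899))
```

View pics/w2.png

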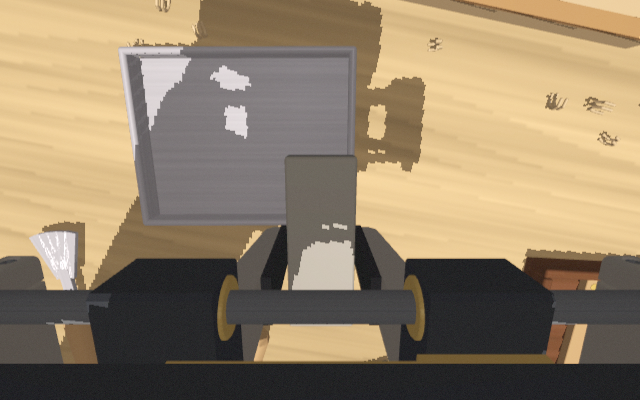

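The pan corners appear at (121,48), (356,48) and (147,223). That puts the pan about 3–4 mm nearer and to the right of the estimate, so its centre is roughly (673,23.5). I'll place with that correction.

```bash
python3 -c "
from h import *
plan(679.3,-9.9,10.5,10.7)"
```

```text
from [630.9 -43.3  92.3] 10.7 TURN z 0.0 SHIFT [ 2.15 -0.95  3.27] tilt [-0.002 -0.    -1.   ]
```

Call:
drive_tool --motion '[[[0.7,-0.3,0],[0,0,0]],[[0.8,-0.4,0],[0,0,0]],[[0.65,-0.25,0.5],[0,0,0]],[[0,0,0.8],[0,0,0]],[[0,0,0.3],[0,0,0]]]'

```text
clock: 4.87
ee_pos: [678.6, -10.1, 50.5]
orientation: [-3.127, -0.292, 0.006]
wrist_force: [-1.2, -0.1, -1.6]
grip_width: 37.9
grip_force: 30.0
```

Call:
drive_tool --motion '[[[0,0,0],[0,0,0]],[[0,0,0],[0,0,0]]]'

```text
clock: 5.03
ee_pos: [679.2, -10.4, 52.8]
orientation: [-3.128, -0.291, 0.003]
wrist_force: [-0.6, 0.3, -0.7]
grip_width: 37.4
grip_force: 30.0
```

```bash
python3 -c "
from h import *
plan(679.3,-9.9,10.5,10.7)"
```

```text
from [679.2 -10.4  52.8] 10.6 TURN z -0.01 SHIFT [ 0.01 -0.02  1.69] tilt [-0.002  0.    -1.   ]
```

Call:
drive_tool --motion '[[[0,0,0.7],[0,0,0]],[[0,0,0.7],[0,0,0]],[[0,0,0.25],[0,0,0]],[[0,0,0],[0,0,0]],[[0,0,0],[0,0,0]]]'

```text
clock: 5.45
ee_pos: [680.7, -9.9, 13.0]
orientation: [3.128, 0.292, 0.001]
wrist_force: [0.3, -0.6, -1.3]
grip_width: 37.5
grip_force: 30.0
```

Call:
drive_tool --motion '[[[0,0,0.06],[0,0,0]],[[0,0,0],[0,0,0]]]'

```text
clock: 5.62
ee_pos: [681.4, -9.8, 12.0]
orientation: [3.127, 0.293, 0.003]
wrist_force: [-0.0, 0.7, -1.7]
grip_width: 37.3
grip_force: 30.0
```

Call:
drive_tool --motion '[[[0,0,0.08],[0,0,0]],[[0,0,0],[0,0,0]]]'

```text
clock: 5.78
ee_pos: [681.1, -9.6, 9.3]
orientation: [3.127, 0.293, 0.002]
wrist_force: [0.6, 0.2, -0.5]
grip_width: 37.6
grip_force: 30.0
```

Call:
drive_tool --motion '[[[0,0,0],[0,0,0]],[[0,0,0],[0,0,0]],[[0,0,0],[0,0,0]]]' --gripper -0.06

```text
clock: 6.03
ee_pos: [680.7, -9.5, 8.9]
orientation: [3.128, 0.293, 0.001]
wrist_force: [0.4, 1.0, 1.8]
grip_width: 43.3
grip_force: 0.0
```

Call:
drive_tool --motion '[[[0,0,-0.5],[0,0,0]],[[0,0,-1],[0,0,0]],[[0,0,-1],[0,0,0]],[[0,0,-1],[0,0,0]],[[0,0,0],[0,0,0]]]'

```text
clock: 6.45
ee_pos: [684.8, -10.2, 104.0]
orientation: [3.125, 0.293, 0.018]
wrist_force: [0.7, 0.7, 1.2]
grip_width: 43.5
grip_force: 0.0
```

```bash
python3 -c "
from h import *
plan(447,-142,60,27.3)"
```

```text
from [684.8 -10.2 104. ] 10.7 TURN z -2.89 SHIFT [-10.87   0.32   1.76] tilt [ 0.012 -0.002 -1.   ]
```

Call:
drive_tool --motion '[[[0,0,0],[0,0,-0.97]],[[0,0,0],[0,0,-0.97]],[[0,0,0],[0,0,-0.95]],[[-0.9,0,0],[0,0,0]],[[-1,0,0],[0,0,0]]]' --gripper 0.1

```text
clock: 6.87
ee_pos: [638.3, -31.0, 96.0]
orientation: [3.052, 0.743, 0.001]
wrist_force: [-0.4, -0.4, 0.3]
grip_width: 50.5
grip_force: 0.0
```

Call:
drive_tool --motion '[[[-1,0,0],[0,0,0]],[[-1,0,0],[0,0,0]],[[-1,0.1,0],[0,0,0]],[[-1,0.1,0],[0,0,0]],[[-1,0.1,0],[0,0,0]]]'

```text
clock: 7.28
ee_pos: [529.4, -95.6, 96.2]
orientation: [3.053, 0.741, 0.0]
wrist_force: [-0.2, -0.5, 0.7]
grip_width: 50.7
grip_force: 0.0
```

Call:
drive_tool --motion '[[[-1,0,0.5],[0,0,0]],[[-1,0,0.5],[0,0,0]],[[-1,0,0.3],[0,0,0]],[[-0.5,0,0.2],[0,0,0]],[[0,0,0],[0,0,0]]]'

```text
clock: 7.7
ee_pos: [450.0, -135.3, 57.2]
orientation: [-3.052, -0.737, 0.004]
wrist_force: [-1.1, 0.4, -0.7]
grip_width: 50.4
grip_force: 0.0
```

```bash
python3 -c "
from h import *
plan(447,-142,20,27.3)"
```

```text
from [ 450.  -135.3   57.2] 27.1 TURN z -0.03 SHIFT [-0.23  0.18  1.49] tilt [-0.003  0.001 -1.   ]
```

Call:
drive_tool --motion '[[[-0.25,0.2,0.3],[0,0,0]],[[0,0,0.6],[0,0,0]],[[0,0,0.8],[0,0,0]],[[0,0,0.3],[0,0,0]],[[0,0,0],[0,0,0]]]'

```text
clock: 8.12
ee_pos: [448.7, -141.7, 6.9]
orientation: [-3.05, -0.741, 0.004]
wrist_force: [-0.7, 0.2, 0.3]
grip_width: 50.4
grip_force: 0.0
```

Call:
drive_tool --motion '[[[0,0,0],[0,0,0]]]'

```text
clock: 8.2
ee_pos: [450.0, -142.5, 8.7]
orientation: [-3.053, -0.741, 0.0]
wrist_force: [0.6, -0.2, -1.1]
grip_width: 50.5
grip_force: 0.0
```

Call:
drive_tool --motion '[[[0,0,0.16],[0,0,0]],[[0,0,0],[0,0,0]]]'

```text
clock: 8.37
ee_pos: [450.2, -142.8, 5.0]
orientation: [3.052, 0.741, 0.001]
wrist_force: [0.2, -0.1, 0.0]
grip_width: 50.6
grip_force: 0.0
```

Call:
drive_tool --motion '[[[0,0,0],[0,0,0]],[[0,0,0],[0,0,0]],[[0,0,0],[0,0,0]],[[0,0,0],[0,0,0]],[[0,0,0],[0,0,0]]]' --gripper -1

```text
clock: 8.78
ee_pos: [449.7, -142.6, 4.9]
orientation: [3.053, 0.74, 0.0]
wrist_force: [-1.7, 0.6, 1.8]
grip_width: 27.5
grip_force: 30.0
```

Call:
drive_tool --motion '[[[0,0,-0.5],[0,0,0]],[[0,0,-1],[0,0,0]],[[0,0,-1],[0,0,0]],[[0,0,-1],[0,0,0]],[[0,0,0],[0,0,0]]]'

```text
clock: 9.2
ee_pos: [452.7, -144.5, 97.0]
orientation: [3.047, 0.739, 0.01]
wrist_force: [0.3, -0.7, -0.7]
grip_width: 27.5
grip_force: 30.0
```

```bash
python3 -c "
from h import *
plan(665.9,60.8,60,10.7)"
```

```text
from [ 452.7 -144.5   97. ] 27.3 TURN z 2.89 SHIFT [ 9.9  -6.49  1.48] tilt [ 0.008 -0.005 -1.   ]
```

Call:
drive_tool --motion '[[[0,0,0],[0,0,0.97]],[[0,0,0],[0,0,0.97]],[[0,0,0],[0,0,0.95]],[[0.9,-0.6,0],[0,0,0]],[[0.9,-0.6,0],[0,0,0]]]'

```text
clock: 9.62
ee_pos: [487.7, -104.7, 91.1]
orientation: [-3.128, -0.288, 0.002]
wrist_force: [0.2, -0.5, -0.3]
grip_width: 27.5
grip_force: 30.0
```

Call:
drive_tool --motion '[[[0.9,-0.6,0],[0,0,0]],[[0.9,-0.6,0],[0,0,0]],[[0.9,-0.6,0],[0,0,0]],[[0.9,-0.6,0],[0,0,0]],[[0.9,-0.6,0],[0,0,0]]]'

```text
clock: 10.03
ee_pos: [585.0, -8.9, 90.8]
orientation: [-3.127, -0.293, 0.002]
wrist_force: [-0.3, 0.4, -1.2]
grip_width: 27.6
grip_force: 30.0
```

Call:
drive_tool --motion '[[[0.9,-0.6,0],[0,0,0]],[[0.9,-0.6,0],[0,0,0]],[[0.9,-0.5,0],[0,0,0]],[[0.7,-0.3,0.3],[0,0,0]],[[0,0,0.7],[0,0,0]]]'

```text
clock: 10.45
ee_pos: [663.0, 56.9, 68.5]
orientation: [3.127, 0.296, 0.01]
wrist_force: [0.6, 0.0, -1.0]
grip_width: 27.6
grip_force: 30.0
```

Call:
drive_tool --motion '[[[0,0,0],[0,0,0]],[[0,0,0],[0,0,0]]]'

```text
clock: 10.62
ee_pos: [657.1, 54.9, 64.6]
orientation: [-3.127, -0.293, 0.008]
wrist_force: [-0.7, 0.3, 0.9]
grip_width: 27.4
grip_force: 30.0
```

```bash
python3 -c "
from h import *
plan(665.9,60.8,8,10.7)"
```

```text
from [657.1  54.9  64.6] 10.7 TURN z 0.0 SHIFT [ 0.39 -0.16  2.26] tilt [-0.005  0.    -1.   ]
```

Call:
drive_tool --motion '[[[0.35,-0.16,0.3],[0,0,0]],[[0,0,0.7],[0,0,0]],[[0,0,0.7],[0,0,0]],[[0,0,0.35],[0,0,0]],[[0,0,0],[0,0,0]]]'

```text
clock: 11.03
ee_pos: [664.6, 60.0, 13.6]
orientation: [-3.127, -0.292, 0.007]
wrist_force: [-0.8, 0.1, -0.2]
grip_width: 27.3
grip_force: 30.0
```

Call:
drive_tool --motion '[[[0,0,0],[0,0,0]],[[0,0,0],[0,0,0]]]'

```text
clock: 11.2
ee_pos: [667.8, 60.0, 17.3]
orientation: [3.128, 0.292, 0.003]
wrist_force: [-0.4, -0.6, -1.3]
grip_width: 27.0
grip_force: 30.0
```

Call:
drive_tool --motion '[[[0,0,0.2],[0,0,0]],[[0,0,0.14],[0,0,0]],[[0,0,0],[0,0,0]],[[0,0,0],[0,0,0]]]'

```text
clock: 11.53
ee_pos: [667.6, 60.2, 8.0]
orientation: [3.128, 0.293, 0.002]
wrist_force: [0.7, -1.3, 1.4]
grip_width: 27.3
grip_force: 30.0
```

Call:
drive_tool --motion '[[[0,0,0],[0,0,0]],[[0,0,0],[0,0,0]],[[0,0,0],[0,0,0]]]' --gripper -0.26

```text
clock: 11.78
ee_pos: [666.5, 60.4, 7.1]
orientation: [-3.128, -0.293, 0.001]
wrist_force: [-0.6, 0.3, 0.2]
grip_width: 34.1
grip_force: 0.0
```

Call:
drive_tool --motion '[[[0,0,-0.5],[0,0,0]],[[0,0,-1],[0,0,0]],[[0,0,-1],[0,0,0]],[[0,0,-1],[0,0,0]],[[0,0,0],[0,0,0]]]'

```text
clock: 12.2
ee_pos: [671.0, 60.1, 102.5]
orientation: [3.126, 0.293, 0.017]
wrist_force: [1.2, -0.1, 0.5]
grip_width: 34.0
grip_force: 0.0
```

```bash
python3 -c "
from h import *
plan(469,145.5,60,17.1)"
```

```text
from [671.   60.1 102.5] 10.7 TURN z -1.11 SHIFT [-6.72 -5.64  1.7 ] tilt [ 0.011 -0.001 -1.   ]
```

Call:
drive_tool --motion '[[[0,0,0],[0,0,-0.55]],[[0,0,0],[0,0,-0.56]],[[-0.9,-0.8,0],[0,0,0]],[[-1,-0.8,0],[0,0,0]],[[-1,-0.8,0],[0,0,0]]]' --gripper 0.1

```text
clock: 12.62
ee_pos: [578.7, 96.6, 94.4]
orientation: [-3.107, -0.465, 0.001]
wrist_force: [-0.6, 0.9, -0.0]
grip_width: 50.6
grip_force: 0.0
```

Call:
drive_tool --motion '[[[-1,-0.8,0],[0,0,0]],[[-1,-0.8,0],[0,0,0]],[[-1,-0.8,0.2],[0,0,0]],[[-0.5,-0.8,0.6],[0,0,0]],[[0,0,0.6],[0,0,0]]]'

```text
clock: 13.03
ee_pos: [469.3, 149.3, 59.4]
orientation: [-3.105, -0.47, 0.002]
wrist_force: [-0.4, -0.4, 0.3]
grip_width: 50.8
grip_force: 0.0
```

Call:
drive_tool --motion '[[[0,0,0],[0,0,0]],[[0,0,0],[0,0,0]],[[0,0,0],[0,0,0]]]'

```text
clock: 13.28
ee_pos: [474.0, 146.9, 60.8]
orientation: [3.107, 0.465, 0.002]
wrist_force: [0.2, 0.2, 1.1]
grip_width: 50.6
grip_force: 0.0
```

```bash
python3 -c "
from h import *
plan(469,145.5,4,17.1)
c=arm.camera_params('wrist');p,d=arm.read_camera('wrist');cv2.imwrite('pics/w3.png',p[...,::-1])
a=np.radians(17.1);
for t in (102,24,0,-73): print(t,proj(np.array([469+t*np.cos(a),145.5+t*np.sin(a),12]),c))"
```

```text
from [474.  146.9  60.8] 17.0 TURN z -0.01 SHIFT [-0.21 -0.    2.27] tilt [ 0.001  0.    -1.   ]
102 (np.float64(320.11845975859643), np.float64(75.48179907357084))
24 (np.float64(320.3254883114076), np.float64(191.5519951431946))
0 (np.float64(320.3825514902985), np.float64(223.544366592909))
-73 (np.float64(320.5401125352944), np.float64(311.8806909176466))
```

View pics/w3.png

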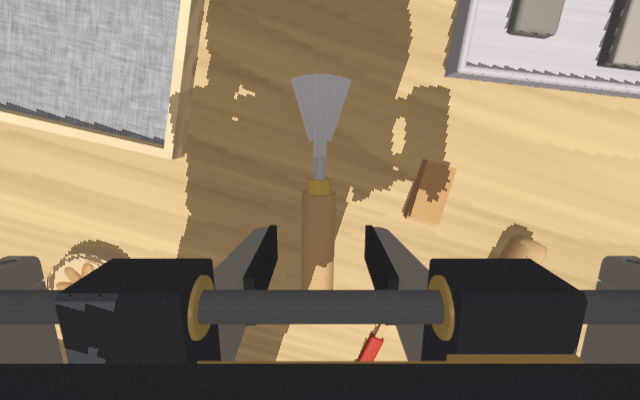

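The gouge lies on the tool axis at column 320 with its tip at row 75, exactly as predicted. I'll descend and grip it.

Call:
drive_tool --motion '[[[-0.2,0,0.5],[0,0,0]],[[0,0,0.8],[0,0,0]],[[0,0,0.6],[0,0,0]],[[0,0,0.2],[0,0,0]],[[0,0,0],[0,0,0]]]'

```text
clock: 13.75
ee_pos: [467.9, 145.4, 6.8]
orientation: [-3.107, -0.465, 0.003]
wrist_force: [0.7, 0.5, -1.1]
grip_width: 50.5
grip_force: 0.0
```

Call:
drive_tool --motion '[[[0,0,0],[0,0,0]],[[0,0,0],[0,0,0]]]'

```text
clock: 13.92
ee_pos: [469.5, 145.7, 8.6]
orientation: [3.107, 0.466, 0.004]
wrist_force: [0.6, -0.6, 0.7]
grip_width: 50.8
grip_force: 0.0
```

Call:
drive_tool --motion '[[[0,0,0.2],[0,0,0]],[[0,0,0],[0,0,0]],[[0,0,0],[0,0,0]]]'

```text
clock: 14.17
ee_pos: [468.1, 145.8, 2.5]
orientation: [3.107, 0.466, 0.0]
wrist_force: [-0.7, -0.0, -0.0]
grip_width: 50.6
grip_force: 0.0
```

Call:
drive_tool --motion '[[[0,0,0],[0,0,0]],[[0,0,0],[0,0,0]],[[0,0,0],[0,0,0]],[[0,0,0],[0,0,0]],[[0,0,0],[0,0,0]]]' --gripper -1

```text
clock: 14.58
ee_pos: [468.1, 145.8, 2.5]
orientation: [-3.107, -0.466, -0.0]
wrist_force: [-0.1, 0.3, 1.2]
grip_width: 23.7
grip_force: 30.0
```

Call:
drive_tool --motion '[[[0,0,-0.5],[0,0,0]],[[0,0,-1],[0,0,0]],[[0,0,-1],[0,0,0]],[[0,0,-1],[0,0,0]],[[0,0,0],[0,0,0]]]'

```text
clock: 15.0
ee_pos: [471.8, 146.0, 94.9]
orientation: [3.106, 0.466, 0.015]
wrist_force: [2.0, -0.1, 0.8]
grip_width: 24.1
grip_force: 30.0
```

Call:
drive_tool --motion '[[[0,0,0],[0,0,-1]],[[0,0,0],[0,0,-1]],[[0,0,0],[0,0,-1]],[[0,0,0],[0,0,-1]],[[0,0,0],[0,0,-1]]]'

```text
clock: 15.42
ee_pos: [467.4, 145.7, 88.8]
orientation: [-2.891, -1.227, 0.002]
wrist_force: [0.1, 0.7, -0.6]
grip_width: 23.7
grip_force: 30.0
```

Call:
drive_tool --motion '[[[0,0,0],[0,0,-1]],[[0,0,0],[0,0,-1]],[[0,0,0],[0,0,-1]],[[0,0,0],[0,0,-1]],[[0,0,0],[0,0,-1]]]'

```text
clock: 15.83
ee_pos: [467.4, 145.7, 88.8]
orientation: [-2.498, -1.904, 0.002]
wrist_force: [0.4, 0.8, -0.7]
grip_width: 23.8
grip_force: 30.0
```

Call:
drive_tool --motion '[[[0,0,0],[0,0,-1]],[[0,0,0],[0,0,-1]],[[0,0,0],[0,0,-1]],[[0,0,0],[0,0,-0.95]],[[0,0,0],[0,0,0]]]'

```text
clock: 16.25
ee_pos: [467.4, 145.7, 88.9]
orientation: [-2.078, -2.354, 0.002]
wrist_force: [-1.0, -0.3, -0.1]
grip_width: 23.7
grip_force: 30.0
```

```bash
python3 -c "
from h import *
plan(588.6,-377,90,97.1)"
```

```text
from [467.4 145.7  88.9] 97.1 TURN z 0.0 SHIFT [-21.35   2.23  -0.05] tilt [-0.002 -0.    -1.   ]
```

Call:
drive_tool --motion '[[[-1,0.1,0],[0,0,0]],[[-1,0.1,0],[0,0,0]],[[-1,0.1,0],[0,0,0]],[[-1,0.1,0],[0,0,0]],[[-1,0.1,0],[0,0,0]]]'

```text
clock: 16.67
ee_pos: [495.4, 22.2, 89.2]
orientation: [-2.085, -2.349, 0.001]
wrist_force: [0.8, 0.1, -0.3]
grip_width: 23.6
grip_force: 30.0
```

Call:
drive_tool --motion '[[[-1,0.1,0],[0,0,0]],[[-1,0.1,0],[0,0,0]],[[-1,0.1,0],[0,0,0]],[[-1,0.1,0],[0,0,0]],[[-1,0.1,0],[0,0,0]]]'

```text
clock: 17.08
ee_pos: [523.0, -100.5, 89.1]
orientation: [-2.085, -2.349, 0.0]
wrist_force: [1.0, -0.1, -0.5]
grip_width: 23.9
grip_force: 30.0
```

Call:
drive_tool --motion '[[[-1,0.1,0],[0,0,0]],[[-1,0.1,0],[0,0,0]],[[-1,0.1,0],[0,0,0]],[[-1,0.1,0],[0,0,0]],[[-1,0.1,0],[0,0,0]]]'

```text
clock: 17.5
ee_pos: [550.7, -222.9, 88.9]
orientation: [-2.085, -2.349, 0.0]
wrist_force: [-1.0, 1.1, -0.3]
grip_width: 24.0
grip_force: 30.0
```

Call:
drive_tool --motion '[[[-1,0.1,0],[0,0,0]],[[-1,0.1,0],[0,0,0]],[[-1,0.1,0],[0,0,0]],[[-1,0.1,0],[0,0,0]],[[-1,0.1,0],[0,0,0]]]'

```text
clock: 17.92
ee_pos: [578.3, -345.4, 88.7]
orientation: [-2.085, -2.348, -0.0]
wrist_force: [-0.6, -0.2, -0.7]
grip_width: 23.5
grip_force: 30.0
```

Call:
drive_tool --motion '[[[-0.7,0.1,0],[0,0,0]],[[-0.5,0.1,0],[0,0,0]],[[0,0,0],[0,0,0]],[[0,0,0],[0,0,0]],[[0,0,0],[0,0,0]]]'

```text
clock: 18.33
ee_pos: [586.8, -372.5, 89.1]
orientation: [-2.082, -2.351, -0.0]
wrist_force: [-0.9, 0.1, -0.4]
grip_width: 23.6
grip_force: 30.0
```

```bash
python3 -c "
from h import *
plan(588.6,-377,60,97.1)
c=arm.camera_params('wrist');p,d=arm.read_camera('wrist');cv2.imwrite('pics/w4.png',p[...,::-1])
a=np.radians(7.1);X=np.array([np.cos(a),np.sin(a),0]);Y=np.array([-np.sin(a),np.cos(a),0]);o=np.array([561,-364,26.])
for u,v in [(1,1),(1,-1),(-1,-1),(-1,1)]: print(np.round(proj(o+74*u*X+120.5*v*Y,c)))
for u in (-66,66): print(np.round(proj(o+u*X+66*Y+[0,0,-12],c)))"
```

```text
from [ 586.8 -372.5   89.1] 96.9 TURN z -0.03 SHIFT [-0.19  0.05  1.16] tilt [-0.001  0.001 -1.   ]
[394.  23.]
[379. 334.]
[206. 334.]
[175.  24.]
[201. 108.]
[376. 108.]
```

View pics/w4.png

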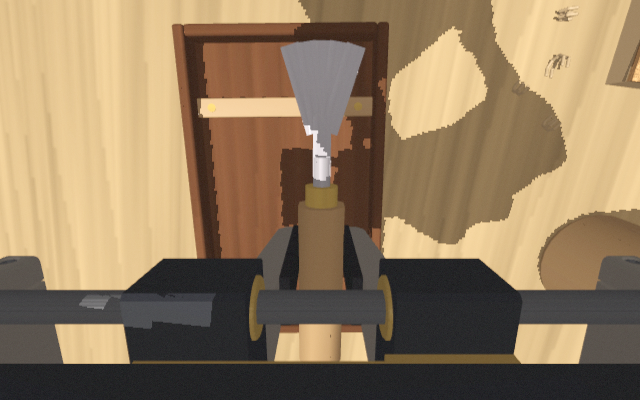

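The tray rim at (174,25)–(389,23) and the batten at row 107 match the prediction. I'll lower the gouge.

Call:
drive_tool --motion '[[[-0.19,0,0.5],[0,0,0]],[[0,0,0.7],[0,0,0]],[[0,0,0.7],[0,0,0]],[[0,0,0.5],[0,0,0]],[[0,0,0.2],[0,0,0]]]'

```text
clock: 18.8
ee_pos: [586.1, -376.6, 21.3]
orientation: [-2.078, -2.349, -0.0]
wrist_force: [0.0, 0.7, -1.2]
grip_width: 23.6
grip_force: 30.0
```

Call:
drive_tool --motion '[[[0,0,0],[0,0,0]],[[0,0,0],[0,0,0]],[[0,0,0],[0,0,0]]]'

```text
clock: 19.05
ee_pos: [588.5, -378.9, 26.1]
orientation: [2.08, 2.351, -0.0]
wrist_force: [-0.5, -0.1, -0.4]
grip_width: 23.8
grip_force: 30.0
```

```bash
python3 -c "
from h import *
plan(586.6,-377.2,8.5,97.1)"
```

```text
from [ 588.5 -378.9   26.1] 97.0 TURN z -0.02 SHIFT [ 0.08 -0.07  0.71] tilt [ 0.002 -0.001 -1.   ]
```

Call:
drive_tool --motion '[[[0.05,-0.08,0.35],[0,0,0]],[[0,0,0.2],[0,0,0]],[[0,0,0.12],[0,0,0]],[[0,0,0],[0,0,0]],[[0,0,0],[0,0,0]]]'

```text
clock: 19.47
ee_pos: [585.4, -377.2, 8.5]
orientation: [-2.081, -2.352, 0.0]
wrist_force: [-2.5, 1.2, 4.5]
grip_width: 23.2
grip_force: 30.0
```

Call:
drive_tool --motion '[[[0,0,0],[0,0,0]],[[0,0,0],[0,0,0]]]'

```text
clock: 19.63
ee_pos: [585.4, -377.2, 8.4]
orientation: [-2.081, -2.352, 0.0]
wrist_force: [-3.6, 2.5, 5.6]
grip_width: 23.9
grip_force: 30.0
```

Call:
drive_tool --motion '[[[0,0,0],[0,0,0]],[[0,0,0],[0,0,0]],[[0,0,0],[0,0,0]]]' --gripper -0.3

```text
clock: 19.88
ee_pos: [585.6, -377.4, 7.7]
orientation: [2.082, 2.352, 0.0]
wrist_force: [-0.4, -0.2, 0.2]
grip_width: 32.1
grip_force: 0.0
```

Call:
drive_tool --motion '[[[0,0,-0.3],[0,0,0]],[[0,0,-0.8],[0,0,0]],[[0,0,-1],[0,0,0]],[[0,0,-1],[0,0,0]],[[0,0,0],[0,0,0]]]'

```text
clock: 20.3
ee_pos: [588.7, -380.1, 92.8]
orientation: [2.074, 2.345, -0.0]
wrist_force: [1.0, -0.9, 1.8]
grip_width: 32.2
grip_force: 0.0
```

Call:
drive_tool --motion '[[[0,0,-0.5],[0,0,-1]],[[0,0,0],[0,0,-1]],[[0,0,0],[0,0,-1]],[[0,0,0],[0,0,-1]],[[0,0,0],[0,0,-1]]]' --gripper 0.1

```text
clock: 20.72
ee_pos: [585.5, -377.2, 97.6]
orientation: [-1.428, -2.798, -0.0]
wrist_force: [-0.0, 0.1, -0.5]
grip_width: 50.5
grip_force: 0.0
```

Call:
drive_tool --motion '[[[0,0,0],[0,0,-1]],[[0,0,0],[0,0,-1]],[[0,0,0],[0,0,-1]],[[0,0,0],[0,0,-1]],[[0,0,0],[0,0,-1]]]'

```text
clock: 21.13
ee_pos: [585.5, -377.2, 97.5]
orientation: [-0.691, -3.064, -0.0]
wrist_force: [-0.0, 0.5, 0.9]
grip_width: 50.3
grip_force: 0.0
```

Call:
drive_tool --motion '[[[0,0,0],[0,0,-1]],[[0,0,0],[0,0,-1]],[[0,0,0],[0,0,-1]],[[0,0,0],[0,0,-0.5]],[[0,0,0],[0,0,0]]]'

```text
clock: 21.55
ee_pos: [585.5, -377.2, 97.6]
orientation: [-0.153, -3.138, -0.001]
wrist_force: [-0.1, 0.5, -0.3]
grip_width: 50.5
grip_force: 0.0
```

```bash
python3 -c "
from h import *
plan(430,1.5,60,174.6)"
```

```text
from [ 585.5 -377.2   97.6] 174.4 TURN z -0.03 SHIFT [ 7.62 14.5   1.5 ] tilt [-0.  0. -1.]
```

Call:
drive_tool --motion '[[[0.5,1,0],[0,0,0]],[[0.5,1,0],[0,0,0]],[[0.5,1,0],[0,0,0]],[[0.5,1,0],[0,0,0]],[[0.5,1,0],[0,0,0]]]'

```text
clock: 21.97
ee_pos: [535.1, -245.6, 97.8]
orientation: [-0.158, -3.138, -0.0]
wrist_force: [-0.5, -0.3, -0.5]
grip_width: 50.2
grip_force: 0.0
```

Call:
drive_tool --motion '[[[0.5,1,0],[0,0,0]],[[0.5,1,0],[0,0,0]],[[0.5,1,0],[0,0,0]],[[0.5,1,0],[0,0,0]],[[0.5,1,0],[0,0,0]]]'

```text
clock: 22.38
ee_pos: [485.2, -115.0, 98.0]
orientation: [0.158, 3.137, -0.0]
wrist_force: [0.4, 0.3, 0.3]
grip_width: 50.5
grip_force: 0.0
```

Call:
drive_tool --motion '[[[0.5,1,0],[0,0,0]],[[0.6,1,0],[0,0,0]],[[0.6,1,0],[0,0,0]],[[0.6,1,0.5],[0,0,0]],[[0.3,0.5,0.5],[0,0,0]]]'

```text
clock: 22.8
ee_pos: [431.4, 4.3, 73.1]
orientation: [0.156, 3.137, 0.001]
wrist_force: [-0.1, -0.4, -0.5]
grip_width: 50.5
grip_force: 0.0
```

Call:
drive_tool --motion '[[[0,0,0.3],[0,0,0]],[[0,0,0],[0,0,0]],[[0,0,0],[0,0,0]]]'

```text
clock: 23.05
ee_pos: [432.7, 1.5, 65.7]
orientation: [0.157, 3.138, -0.001]
wrist_force: [-0.0, -0.7, 0.3]
grip_width: 50.5
grip_force: 0.0
```

```bash
python3 -c "
from h import *
plan(430,1.5,4,174.6)
c=arm.camera_params('wrist');p,d=arm.read_camera('wrist');cv2.imwrite('pics/w5.png',p[...,::-1])
a=np.radians(174.6);
for t in (102,24,0,-73): print(t,proj(np.array([430+t*np.cos(a),1.5+t*np.sin(a),12]),c))"
```

```text
from [432.7   1.5  65.7] 174.3 TURN z -0.06 SHIFT [ 0.11 -0.01  2.47] tilt [ 0. -0. -1.]
102 (np.float64(319.6171904236617), np.float64(64.24715250566166))
24 (np.float64(320.3338631715457), np.float64(179.7565773798865))
0 (np.float64(320.5316478094047), np.float64(211.6344321406651))
-73 (np.float64(321.07832319521765), np.float64(299.74460459327963))
```

View pics/w5.png

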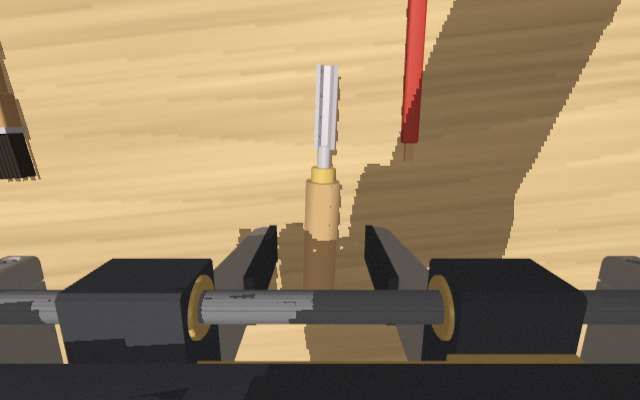

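The blade tip is at (326,66) and the handle is centred at column 321, so it is aligned within 1.5°. I'll grip it.

Call:
drive_tool --motion '[[[0.11,0.04,0.5],[0,0,0.2]],[[0,0,0.8],[0,0,0]],[[0,0,0.7],[0,0,0]],[[0,0,0.4],[0,0,0]],[[0,0,0],[0,0,0]]]'

```text
clock: 23.52
ee_pos: [428.8, 2.9, 4.3]
orientation: [-0.189, -3.133, -0.001]
wrist_force: [-0.7, 0.3, -0.4]
grip_width: 50.4
grip_force: 0.0
```

Call:
drive_tool --motion '[[[0,0,0],[0,0,0]],[[0,0,0],[0,0,0]]]'

```text
clock: 23.68
ee_pos: [430.9, 2.8, 6.7]
orientation: [0.187, 3.134, -0.001]
wrist_force: [-0.4, 0.3, -0.8]
grip_width: 50.8
grip_force: 0.0
```

Call:
drive_tool --motion '[[[0,0,0.14],[0,0,0]],[[0,0,0],[0,0,0]],[[0,0,0],[0,0,0]]]'

```text
clock: 23.93
ee_pos: [430.0, 3.3, 2.5]
orientation: [0.186, 3.135, -0.0]
wrist_force: [0.1, -0.7, -0.4]
grip_width: 50.5
grip_force: 0.0
```

Call:
drive_tool --motion '[[[0,0,0],[0,0,0]],[[0,0,0],[0,0,0]],[[0,0,0],[0,0,0]],[[0,0,0],[0,0,0]],[[0,0,0],[0,0,0]]]' --gripper -1

```text
clock: 24.35
ee_pos: [429.7, 3.4, 2.2]
orientation: [0.186, 3.136, -0.0]
wrist_force: [0.4, 0.6, 1.3]
grip_width: 23.5
grip_force: 29.9
```

Call:
drive_tool --motion '[[[0,0,-0.5],[0,0,0]],[[0,0,-1],[0,0,0]],[[0,0,-1],[0,0,0]],[[0,0,-1],[0,0,0]],[[0,0,0],[0,0,0]]]'

```text
clock: 24.77
ee_pos: [433.1, 2.5, 94.2]
orientation: [0.186, 3.127, -0.003]
wrist_force: [1.3, -0.2, -1.0]
grip_width: 23.7
grip_force: 29.9
```

Call:
drive_tool --motion '[[[0,0,0],[0,0,1]],[[0,0,0],[0,0,1]],[[0,0,0],[0,0,1]],[[0,0,0],[0,0,1]],[[0,0,0],[0,0,1]]]'

```text
clock: 25.18
ee_pos: [428.9, 3.6, 88.6]
orientation: [-0.964, -2.989, 0.0]
wrist_force: [0.0, -0.6, -0.5]
grip_width: 23.8
grip_force: 29.9
```

Call:
drive_tool --motion '[[[0,0,0],[0,0,1]],[[0,0,0],[0,0,1]],[[0,0,0],[0,0,1]],[[0,0,0],[0,0,1]],[[0,0,0],[0,0,1]]]'

```text
clock: 25.6
ee_pos: [428.9, 3.6, 88.5]
orientation: [-1.673, -2.657, 0.001]
wrist_force: [-0.1, -0.3, -1.6]
grip_width: 23.6
grip_force: 29.9
```

Call:
drive_tool --motion '[[[0,0,0],[0,0,1]],[[0,0,0],[0,0,1]],[[0,0,0],[0,0,1]],[[0,0,0],[0,0,0.3]],[[0,0,0],[0,0,0]]]'

```text
clock: 26.02
ee_pos: [429.0, 3.6, 88.6]
orientation: [-2.082, -2.351, 0.001]
wrist_force: [0.2, 0.2, -0.5]
grip_width: 23.7
grip_force: 29.9
```

```bash
python3 -c "
from h import *
plan(535.5,-381.7,90,97.1)"
```

```text
from [429.    3.6  88.6] 96.9 TURN z -0.03 SHIFT [-15.82   2.32  -0.06] tilt [-0.001  0.    -1.   ]
```

Call:
drive_tool --motion '[[[-1,0.15,0],[0,0,0]],[[-1,0.15,0],[0,0,0]],[[-1,0.15,0],[0,0,0]],[[-1,0.15,0],[0,0,0]],[[-1,0.15,0],[0,0,0]]]'

```text
clock: 26.43
ee_pos: [463.3, -119.4, 88.9]
orientation: [-2.08, -2.353, 0.0]
wrist_force: [0.3, 0.1, -0.4]
grip_width: 24.0
grip_force: 29.9
```

Call:
drive_tool --motion '[[[-1,0.15,0],[0,0,0]],[[-1,0.15,0],[0,0,0]],[[-1,0.15,0],[0,0,0]],[[-1,0.15,0],[0,0,0]],[[-1,0.15,0],[0,0,0]]]'

```text
clock: 26.85
ee_pos: [497.0, -241.1, 88.6]
orientation: [-2.08, -2.353, 0.0]
wrist_force: [0.2, 0.6, -1.2]
grip_width: 23.7
grip_force: 29.9
```

Call:
drive_tool --motion '[[[-1,0.15,0],[0,0,0]],[[-1,0.15,0],[0,0,0]],[[-1,0.1,0],[0,0,0]],[[-1,0.1,0],[0,0,0]],[[-1,0.1,0],[0,0,0]]]'

```text
clock: 27.27
ee_pos: [527.1, -363.3, 88.3]
orientation: [-2.079, -2.353, -0.0]
wrist_force: [-0.0, -0.0, -0.5]
grip_width: 23.4
grip_force: 29.9
```

Call:
drive_tool --motion '[[[-0.7,0.1,0],[0,0,0]],[[0,0,0],[0,0,0]],[[0,0,0],[0,0,0]],[[0,0,0],[0,0,0]]]'

```text
clock: 27.6
ee_pos: [531.5, -378.2, 88.6]
orientation: [-2.08, -2.352, -0.001]
wrist_force: [-0.1, -0.2, -0.5]
grip_width: 23.5
grip_force: 29.9
```

```bash
python3 -c "
from h import *
plan(533,-382.4,30,97.1)
p,d=arm.read_camera('wrist');cv2.imwrite('pics/w6.png',p[...,::-1])"
```

```text
from [ 531.5 -378.2   88.6] 97.0 TURN z -0.01 SHIFT [-0.17  0.04  2.34] tilt [-0.001  0.002 -1.   ]
```

View pics/w6.png

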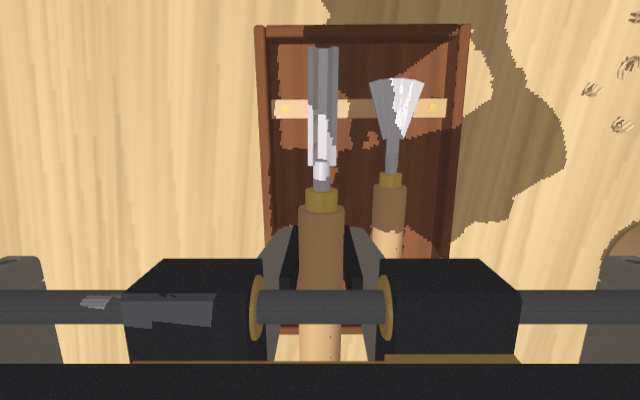

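The fishtail lies straight in the tray with its handle at column 389. The narrow gouge is about 29 mm left of centre, so I'll nudge it 1.5 mm right and lower it.

Call:
drive_tool --motion '[[[-0.17,0.06,0.5],[0,0,0]],[[0,0,0.7],[0,0,0]],[[0,0,0.7],[0,0,0]],[[0,0,0.5],[0,0,0]],[[0,0,0.2],[0,0,0]]]'

```text
clock: 28.07
ee_pos: [532.6, -381.5, 21.2]
orientation: [-2.078, -2.35, -0.001]
wrist_force: [-0.1, -0.2, -1.5]
grip_width: 23.5
grip_force: 29.9
```

Call:
drive_tool --motion '[[[0,0,0],[0,0,0]],[[0,0,0],[0,0,0]],[[0,0,0],[0,0,0]]]'

```text
clock: 28.32
ee_pos: [534.7, -384.1, 25.8]
orientation: [2.08, 2.351, -0.0]
wrist_force: [0.1, 0.1, -0.5]
grip_width: 23.9
grip_force: 29.9
```

```bash
python3 -c "
from h import *
plan(533,-382.4,8.2,97.1)"
```

```text
from [ 534.7 -384.1   25.8] 97.0 TURN z -0.02 SHIFT [ 0.08 -0.06  0.7 ] tilt [ 0.001 -0.001 -1.   ]
```

Call:
drive_tool --motion '[[[0.05,0,0.35],[0,0,0]],[[0,0,0.2],[0,0,0]],[[0,0,0.12],[0,0,0]],[[0,0,0],[0,0,0]],[[0,0,0],[0,0,0]]]'

```text
clock: 28.73
ee_pos: [533.8, -382.2, 8.2]
orientation: [-2.082, -2.352, -0.0]
wrist_force: [-1.8, 2.8, 4.0]
grip_width: 23.6
grip_force: 29.9
```

Call:
drive_tool --motion '[[[0,0,0],[0,0,0]],[[0,0,0],[0,0,0]]]'

```text
clock: 28.9
ee_pos: [533.8, -382.2, 8.2]
orientation: [-2.082, -2.353, -0.0]
wrist_force: [-1.8, 2.1, 5.4]
grip_width: 23.4
grip_force: 29.9
```

Call:
drive_tool --motion '[[[0,0,0],[0,0,0]],[[0,0,0],[0,0,0]],[[0,0,0],[0,0,0]]]' --gripper -0.33

```text
clock: 29.15
ee_pos: [533.8, -382.3, 7.5]
orientation: [2.082, 2.353, 0.0]
wrist_force: [0.6, 1.3, 1.2]
grip_width: 30.5
grip_force: 0.0
```

Call:
drive_tool --motion '[[[0,0,-0.3],[0,0,0]],[[0,0,-0.8],[0,0,0]],[[0,0,-1],[0,0,0]],[[0,0,-1],[0,0,0]],[[0,0,0],[0,0,0.5]]]'

```text
clock: 29.57
ee_pos: [536.8, -385.2, 92.2]
orientation: [2.133, 2.292, -0.001]
wrist_force: [0.1, -0.7, 1.0]
grip_width: 30.9
grip_force: 0.0
```

Call:
drive_tool --motion '[[[0,0,0],[0,0,0]],[[0,0,0],[0,0,0]]]' --gripper 0.95

```text
clock: 29.73
ee_pos: [533.7, -382.2, 85.4]
orientation: [-2.139, -2.301, -0.0]
wrist_force: [-0.2, 0.3, -0.5]
grip_width: 42.3
grip_force: 0.0
```

```bash
python3 -c "
from h import *
plan(367,299.5,70,94)"
```

```text
from [ 533.7 -382.2   85.4] 94.2 TURN z 0.03 SHIFT [27.67 -4.75  0.62] tilt [-0.  0. -1.]
```

Call:
drive_tool --motion '[[[1,-0.15,0],[0,0,0]],[[1,-0.15,0],[0,0,0]],[[1,-0.15,0],[0,0,0]],[[1,-0.15,0],[0,0,0]],[[1,-0.15,0],[0,0,0]]]'

```text
clock: 30.15
ee_pos: [504.8, -257.2, 83.8]
orientation: [-2.137, -2.299, 0.0]
wrist_force: [-0.2, 0.7, 0.9]
grip_width: 75.3
grip_force: 0.0
```

Call:
drive_tool --motion '[[[1,-0.15,0],[0,0,0]],[[1,-0.15,0],[0,0,0]],[[1,-0.15,0],[0,0,0]],[[1,-0.15,0],[0,0,0]],[[1,-0.15,0],[0,0,0]]]'

```text
clock: 30.57
ee_pos: [477.1, -134.0, 84.1]
orientation: [-2.137, -2.299, 0.001]
wrist_force: [-0.2, 0.2, 1.3]
grip_width: 89.4
grip_force: 0.0
```

Call:
drive_tool --motion '[[[1,-0.2,0],[0,0,0]],[[1,-0.2,0],[0,0,0]],[[1,-0.2,0],[0,0,0]],[[1,-0.2,0],[0,0,0]],[[1,-0.2,0],[0,0,0]]]'

```text
clock: 30.98
ee_pos: [443.0, -11.3, 84.2]
orientation: [-2.137, -2.299, 0.002]
wrist_force: [0.3, 0.9, -0.0]
grip_width: 89.9
grip_force: 0.0
```

Call:
drive_tool --motion '[[[1,-0.2,0],[0,0,0]],[[1,-0.2,0],[0,0,0]],[[1,-0.2,0],[0,0,0]],[[1,-0.2,0],[0,0,0]],[[1,-0.2,0],[0,0,0]]]'

```text
clock: 31.4
ee_pos: [409.0, 111.2, 84.3]
orientation: [-2.138, -2.3, 0.002]
wrist_force: [-0.9, -0.1, -0.6]
grip_width: 89.7
grip_force: 0.0
```

Call:
drive_tool --motion '[[[1,-0.2,0],[0,0,0]],[[1,-0.2,0],[0,0,0]],[[1,-0.2,0],[0,0,0]],[[1,-0.2,0],[0,0,0]],[[1,-0.2,0],[0,0,0]]]'

```text
clock: 31.82
ee_pos: [375.2, 233.9, 84.3]
orientation: [-2.138, -2.3, 0.003]
wrist_force: [0.1, 0.1, 0.1]
grip_width: 89.6
grip_force: 0.0
```

Call:
drive_tool --motion '[[[0.6,0,0],[0,0,0]],[[0,0,0],[0,0,0]],[[0,0,0],[0,0,0]]]'

```text
clock: 32.07
ee_pos: [374.7, 247.9, 84.4]
orientation: [-2.137, -2.302, 0.003]
wrist_force: [-0.0, 0.1, -0.4]
grip_width: 89.7
grip_force: 0.0
```

```bash
python3 -c "
from h import *
plan(367,299.5,60,94)
c=arm.camera_params('wrist');p,d=arm.read_camera('wrist');cv2.imwrite('pics/w7.png',p[...,::-1])
print(proj(np.array([367,299.5,16]),c))"
```

```text
from [374.7 247.9  84.4] 94.3 TURN z 0.05 SHIFT [ 2.08 -0.16  0.98] tilt [-0.002 -0.001 -1.   ]
(np.float64(315.9033947511518), np.float64(142.71779358591388))
```

View pics/w7.png

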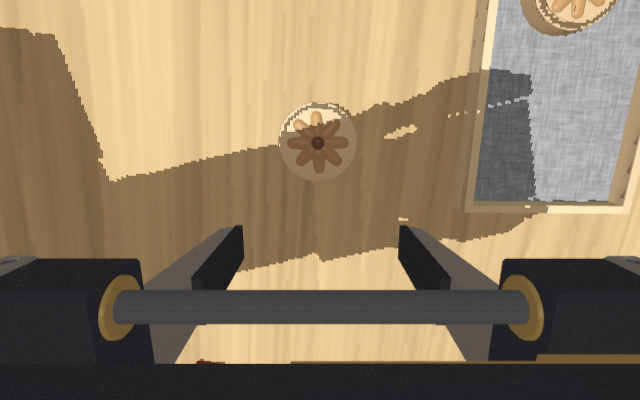

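The rosette is at (318,143) as predicted. I'll move over it and grip.

Call:
drive_tool --motion '[[[0.7,-0.1,0],[0,0,0]],[[0.8,0,0.5],[0,0,0]],[[0.58,0,0.8],[0,0,0]],[[0,0,0.5],[0,0,0]],[[0,0,0],[0,0,0]]]'

```text
clock: 32.53
ee_pos: [367.3, 297.9, 37.5]
orientation: [-2.139, -2.298, 0.009]
wrist_force: [0.1, 0.2, 0.1]
grip_width: 89.4
grip_force: 0.0
```

Call:
drive_tool --motion '[[[0,0,0],[0,0,0]],[[0,0,0],[0,0,0]]]'

```text
clock: 32.7
ee_pos: [370.1, 299.0, 41.0]
orientation: [2.141, 2.298, 0.001]
wrist_force: [-0.2, 0.1, -0.7]
grip_width: 89.6
grip_force: 0.0
```

```bash
python3 -c "
from h import *
plan(367.5,299.5,4,94)"
```

```text
from [370.1 299.   41. ] 94.1 TURN z 0.01 SHIFT [ 0.03 -0.1   1.48] tilt [ 0.001  0.    -1.   ]
```

Call:
drive_tool --motion '[[[0,-0.06,0.6],[0,0,0]],[[0,0,0.6],[0,0,0]],[[0,0,0.23],[0,0,0]],[[0,0,0],[0,0,0]],[[0,0,0],[0,0,0]]]'

```text
clock: 33.12
ee_pos: [368.4, 299.4, 5.3]
orientation: [2.141, 2.299, 0.001]
wrist_force: [0.2, -0.1, -0.3]
grip_width: 89.8
grip_force: 0.0
```

Call:
drive_tool --motion '[[[0,0,0],[0,0,0]],[[0,0,0],[0,0,0]]]'

```text
clock: 33.28
ee_pos: [368.8, 299.9, 5.6]
orientation: [2.14, 2.299, 0.003]
wrist_force: [-0.0, 0.2, -0.4]
grip_width: 89.7
grip_force: 0.0
```

Call:
drive_tool --motion '[[[0,0,0.03],[0,0,0]],[[0,0,0],[0,0,0]],[[0,0,0],[0,0,0]],[[0,0,0],[0,0,0]],[[0,0,0],[0,0,0]]]' --gripper -1

```text
clock: 33.7
ee_pos: [367.9, 299.6, 3.9]
orientation: [2.14, 2.3, 0.0]
wrist_force: [1.8, -0.4, 0.1]
grip_width: 59.2
grip_force: 30.0
```

Call:
drive_tool --motion '[[[0,0,-0.5],[0,0,0]],[[0,0,-1],[0,0,0]],[[0,0,-1],[0,0,0]],[[0,0,-1],[0,0,0]],[[0,0,0],[0,0,0]]]'

```text
clock: 34.12
ee_pos: [371.2, 301.2, 96.3]
orientation: [2.137, 2.298, 0.013]
wrist_force: [-0.1, 1.0, 0.0]
grip_width: 59.3
grip_force: 30.0
```

Call:
drive_tool --motion '[[[0,0,0],[0,0,0]]]'

```text
clock: 34.2
ee_pos: [368.9, 300.0, 92.5]
orientation: [2.139, 2.299, 0.005]
wrist_force: [-0.1, 0.3, -1.3]
grip_width: 58.9
grip_force: 30.0
```

```bash
python3 -c "
from h import *
plan(544.5,316,60,94)"
```

```text
from [368.9 300.   92.5] 94.1 TURN z 0.02 SHIFT [0.15 7.05 1.3 ] tilt [ 0.003  0.001 -1.   ]
```

Call:
drive_tool --motion '[[[-0.2,0.9,0],[0,0,0]],[[-0.2,1,0],[0,0,0]],[[-0.2,1,0],[0,0,0]],[[-0.2,1,0],[0,0,0]],[[0,1,0],[0,0,0]]]'

```text
clock: 34.62
ee_pos: [491.3, 287.2, 88.9]
orientation: [-2.14, -2.298, 0.006]
wrist_force: [0.8, -0.4, 0.1]
grip_width: 59.2
grip_force: 30.0
```

Call:
drive_tool --motion '[[[0,1,0],[0,0,0]],[[0,0.8,0],[0,0,0]],[[0,0.35,0],[0,0,0]],[[0,0,0],[0,0,0]],[[0,0,0],[0,0,0]]]'

```text
clock: 35.03
ee_pos: [543.7, 292.0, 89.8]
orientation: [-2.139, -2.299, 0.004]
wrist_force: [-0.4, 0.1, 0.3]
grip_width: 58.9
grip_force: 30.0
```

```bash
python3 -c "
from h import *
plan(544.5,316,60,94)
c=arm.camera_params('wrist');p,d=arm.read_camera('wrist');cv2.imwrite('pics/w8.png',p[...,::-1])
a=np.radians(4);X=np.array([np.cos(a),np.sin(a),0]);Y=np.array([-np.sin(a),np.cos(a),0]);o=np.array([541.5,361,20.])
for u,v in [(1,1),(1,-1),(-1,-1),(-1,1)]: print(np.round(proj(o+58*u*X+95*v*Y,c)))"
```

```text
from [543.7 292.   89.8] 94.1 TURN z 0.02 SHIFT [0.96 0.1  1.19] tilt [-0.003 -0.001 -1.   ]
[412. -27.]
[395. 240.]
[253. 240.]
[239. -27.]
```

View pics/w8.png

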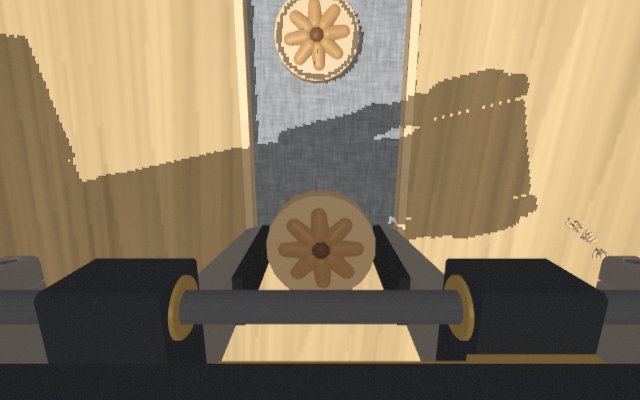

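The stored rosette is at (317,34). The tray's inner edges at row 200 are columns 256 and 398, with the centre near 327, so I'll move about 4.5 mm right and 23 mm forward, then go down.

Call:
drive_tool --motion '[[[0.5,0.18,0],[0,0,0]],[[0.45,0,0.4],[0,0,0]],[[0,0,0.7],[0,0,0]],[[0,0,0.7],[0,0,0]],[[0,0,0.4],[0,0,0]]]'

```text
clock: 35.5
ee_pos: [545.1, 316.5, 33.5]
orientation: [-2.137, -2.3, 0.006]
wrist_force: [-0.5, -0.5, -1.0]
grip_width: 59.1
grip_force: 30.0
```

Call:
drive_tool --motion '[[[0,0,0],[0,0,0]],[[0,0,0],[0,0,0]],[[0,0,0],[0,0,0]]]'

```text
clock: 35.75
ee_pos: [548.2, 316.6, 37.2]
orientation: [2.139, 2.3, 0.002]
wrist_force: [0.0, 0.3, -0.8]
grip_width: 59.4
grip_force: 30.0
```

```bash
python3 -c "
from h import *
plan(547.5,314.5,10,94)"
```

```text
from [548.2 316.6  37.2] 94.1 TURN z 0.02 SHIFT [-0.08 -0.04  1.09] tilt [ 0.001  0.    -1.   ]
```

Call:
drive_tool --motion '[[[0,-0.02,0.5],[0,0,0]],[[0,0,0.4],[0,0,0]],[[0,0,0.1],[0,0,0]],[[0,0,0],[0,0,0]],[[0,0,0],[0,0,0]]]'

```text
clock: 36.17
ee_pos: [547.2, 316.1, 10.8]
orientation: [-2.14, -2.3, 0.001]
wrist_force: [-0.2, 0.3, -0.6]
grip_width: 59.3
grip_force: 30.0
```

Call:
drive_tool --motion '[[[0,0,0],[0,0,0]],[[0,0,0],[0,0,0]]]'

```text
clock: 36.33
ee_pos: [547.4, 316.2, 11.3]
orientation: [2.14, 2.3, 0.0]
wrist_force: [0.7, 0.3, -1.5]
grip_width: 59.6
grip_force: 30.0
```

Call:
drive_tool --motion '[[[0,0,0.06],[0,0,0]],[[0,0,0],[0,0,0]],[[0,0,0],[0,0,0]]]'

```text
clock: 36.58
ee_pos: [547.5, 316.3, 9.9]
orientation: [2.14, 2.3, 0.0]
wrist_force: [0.2, 0.0, 0.4]
grip_width: 59.0
grip_force: 30.0
```

Call:
drive_tool --motion '[[[0,0,0],[0,0,0]],[[0,0,0],[0,0,0]],[[0,0,0],[0,0,0]],[[0,0,0],[0,0,0]]]' --gripper 0.44

```text
clock: 36.92
ee_pos: [547.4, 316.2, 9.9]
orientation: [-2.14, -2.3, 0.0]
wrist_force: [0.6, -0.1, 0.0]
grip_width: 66.1
grip_force: 0.0
```

Call:
drive_tool --motion '[[[0,0,-0.3],[0,0,0]],[[0,0,-0.8],[0,0,0]],[[0,0,-1],[0,0,0]],[[0,0,-1],[0,0,0]],[[0,0,-1],[0,0,0]]]'

```text
clock: 37.33
ee_pos: [547.3, 316.2, 114.0]
orientation: [2.14, 2.3, 0.0]
wrist_force: [0.5, 0.5, 0.7]
grip_width: 66.3
grip_force: 0.0
```

Call:
drive_tool --motion '[[[-1,0,-1],[0,0,0]],[[-1,-1,-1],[0,0,0]],[[-1,-1,0],[0,0,0]],[[-1,-1,0],[0,0,0]],[[0,-1,0],[0,0,0]]]'

```text
clock: 37.75
ee_pos: [455.4, 207.2, 162.4]
orientation: [2.142, 2.295, 0.0]
wrist_force: [-0.5, 0.4, -0.4]
grip_width: 66.4
grip_force: 0.0
```

Call:
drive_tool --motion '[[[0,-1,0],[0,0,0]],[[0,-1,0],[0,0,0]],[[0,0,0],[0,0,0]],[[0,0,0],[0,0,0]],[[0,0,0],[0,0,0]]]'

```text
clock: 38.17
ee_pos: [406.9, 206.9, 162.2]
orientation: [2.139, 2.299, 0.003]
wrist_force: [1.1, -0.7, 0.4]
grip_width: 66.5
grip_force: 0.0
```

```bash
python3 - <<'E'
from h import *
p,d=arm.read_camera("top");c=arm.camera_params("top");W=world(d.astype(float),c)
cv2.imwrite("pics/end.png",cv2.resize(p[100:300,120:530,::-1],None,fx=1.9,fy=1.9,interpolation=cv2.INTER_CUBIC))
def top(x,y):
    u,v=map(int,np.round(proj(np.array([x,y,15.]),c)));return np.median(W[v-2:v+3,u-2:u+3,2]).round(1)
print("large",top(680,-10),"small",top(667,60),"ros",top(547,316),"stored",top(539,414),"fish",top(585.5,-377),"narrow",top(534,-382))
E
```

```text
large 16.3 small 13.4 ros 24.2 stored 22.2 fish 28.3 narrow 29.1
```

View pics/end.png

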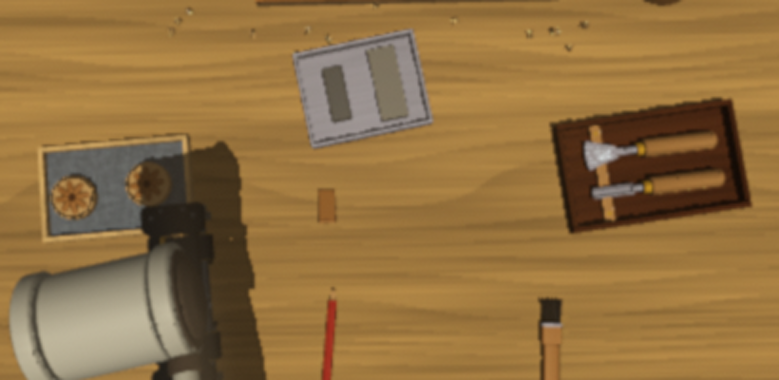

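The top view shows both gouges side by side in the tray with their blades on the batten end, both slips flat in the pan, and the two rosettes apart in their tray. The measured heights agree with everything lying flat, so I'll hand it in.

```bash
python3 -c "
from rig import arm
print(arm.hand_in())"
```

```text
the job is handed in; nothing more can be done
None
```

I handed the job in at about 38 s, and the final top view showed both gouges, both slips and the rosette flat in their trays; the hand-in returned no verdict.

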